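# Unlock the drug box and hold its spring latch back

### The arm

A 6-joint arm with a two-finger parallel gripper is mounted at the origin on the work surface; the furniture and walls round the work are solid. World frame = base frame: x ahead of the robot, y to its left, z up, the work surface at z = 0. Lengths are in mm, angles in rad, forces in N, time in s.
With the tool pointing down it reaches from about 350 to 775 mm from the base axis. Payload 7.3 kg.
Tool frame: the origin (TCP) lies midway between the tips of the shut fingers; the grasp point (between the pads) lies 19 mm behind it; z points along the fingers, y is the line along which they close (so a half turn about z gives the same grasp; the last joint's range is limited). The gripper opens to 92 mm and grips with 3 to 60 N. Pads are 19 mm wide; open, the fingers measure 130 mm over their backs; the gripper's body (75 mm by 190 mm) begins 47 mm behind the grasp point.
Start: joints at [-1.342, 0.342, 1.524, -0, 1.275, -0.146], TCP at [192.219, -488.566, 226.741] pointing down, gripper open.
Joint ranges: [-2.53, 2.53], [-0.77, 2.02], [0.04, 2.7], [-1, 4.14], [0.28, 2.66], [-3.11, 3.11]. Speed limits (rad/s): [2.57, 2.57, 3.14, 3.14, 3.14, 3.14].

### API

Orientations are given as [roll, pitch, yaw] about the fixed x, y, z axes, in that order (R = Rz(yaw) Ry(pitch) Rx(roll)).
In Python, from plant import * gives the robot as it stands.
- The arm moves only by the tool step_arm, never from a script. Its argument "deltas" is one flat list of numbers, 5 for each row, row after row: the shift along the world's x, y, z in mm, then the turn about the world's z in degrees, then the finger opening in mm, from 0 to 91.8. In form: [tx, ty, tz, turn, gripper, tx, ty, tz, turn, gripper, ...]. A call has exactly 10 rows; each row shifts and turns the commanded pose from where the row before left it; what a row does not reach is not made up. A row lasts 1/8 s, in which the tool goes at most 62.5 mm and 10.7 degrees, less where a joint would pass 70% of its speed; a pose out of reach is approached as far as the arm can. A call is refused whole if a number of a shift passes 62.5 or a number of a turn 10.7, either way. A call with a gripper value outside its range is refused whole. The fingers move at their own pace and stop on an object; the grip force is fixed at half the most. Time passes only in rows, so rows that do not move let the fingers close, or fill a call up. It gives the time, the measured TCP pose, the force, the opening and the grip force at its end, in the units of the state.
- get_obs(): the state, without advancing time (a new reading comes with each control period).
- capture(name): name is "scene" or "top" or "wrist"; returns the picture (400x640x3 uint8, red, green, blue); there is no depth.
- camera_params(name): a dict with "mtx" (3x3 intrinsics, pixels), "rvec" (rotation vector, rad) and "tvec" (3), from world to camera coordinates, as OpenCV has them. Camera axes: x right, y down, z forward; pixel columns grow to the right and rows downward; lengths in mm; the calibration is good to about 2 mm. A picture is of the moment at which its call begins: read the wrist's pose just before it. camera_params takes no time and is no camera call; for the wrist camera it gives the pose at the moment of the call.
- close_job(): hands the job in; it is judged then, once.
The state is a dict: "time": time; "joint_positions": joint angles; "dq": joint speeds; "tau": joint torques, N m; "tool_pos": TCP position; "tcp_rot": TCP orientation; "contact_force": force on the tool from outside, world axes, zero at the start; "moment": the same for the moment, N m; "grip_width": finger opening in mm; "finger_force": force on a finger pad.
Only numpy, scipy, OpenCV 4.12 (cv2) and the standard library are available. Lean on these libraries where they do the work, as an engineer would, in place of code of your own. Each camera call takes 0.05 s, during which the arm holds its last target. There are 200 camera calls.

### The job

Please get the controlled-drugs box ready for me to lift its lid: take the key with the widest head out of the wooden key rack, put it into the keyhole on top of the box's latch and work it fully home, until its collar sits on the cover. The pins inside are sticky, so wiggle it in with a light push and do not ram it. Then turn it a quarter turn clockwise to the stop and finish while still holding it there, because the latch springs shut as soon as the key is let go; leave the other keys and the things around alone.

Things in the scene. Friction and masses are not known exactly. Their poses are not given: they have to be found in the camera images.
- key_wide: The key to use: steel double-bit key standing upright in the rack, total 69 mm. Origin at its tip, z up along the shaft. Black flat head 32 mm wide (x), 9 thick (y), at z 38 to 69, with a small window near the top; grip it across y. Collar of 14 mm diameter at z 28 to 31. Shaft diameter 5; bits reach 9 mm to both sides (x), 5 thick (y), z 3 to 20, rounded below; a half turn about z is the same key
- keyhole (a point): Centre of the keyhole's mouth on the top face of the latch case (z = 114 mm above the table), axis straight down. Its x axis is the long way of the slot: 20 x 7 mm (1 mm play round the bits), small chamfer. Cover 4.5 mm thick, the bits can turn only below it. Fully home: key tip 28 mm under the mouth, collar on the cover. The cover is flat, 62 x 80 mm, clear above
- lock_plug (a joint): Angle of the lock's plug: 0 at rest, slot in line with the keyhole, grows as the key turns clockwise seen from above, stop at 1.57 rad. Spring return, 0.05 N m at 0, 0.17 N m at the stop. Two pairs of gummed pins meet the bits when the tip is about 12 and 20 mm deep: each stalls a straight push of 15 N, but yields to 4 to 8 N while the key is twisted 4 to 5 degrees to and fro (0.12 N m)
- latch (a joint): Travel of the spring latch bolt on the box: 0 shut (its nose 12 mm inside the keep on the lid), 0.016 m drawn fully back at the quarter turn; driven by the plug
- drug_box: Grey steel box, 190 (x) x 260 (y) x 80 mm high, standing fast on the table with rubber feet; origin under its centre. The latch case, 34 mm high, stands on its front strip, 60 mm towards -x of the centre; the lid with a folded carrying handle (up to 95 mm) lies behind it
- key_rack: Fixed wooden block 40 (x) x 176 (y) x 34 mm high, origin under its centre, with three slots 56 mm apart along y, each holding a key by its collar, heads flat along the block; tips 6 mm above the table, so lift a key at least 30 mm to free it. Which key stands in which slot varies
- key_round: Bystander: key with a round black head, 24 mm in diameter, 8 mm thick, upright in the rack; origin at its tip
- key_small: Bystander: key with a small square black head, 18 mm wide, 8 mm thick, upright in the rack; origin at its tip
- carton: Bystander: standing medicine carton, white with a dark band, 75 x 63 x 83 mm; origin under its centre
- flask: Bystander: blue drinking flask with a white cap, standing, diameter 72, 206 mm high; origin under its centre

How it is judged:
By the outcome, as a careful person would: the job done as asked, in the order asked, and still so for the second after the job is handed in, while the arm keeps its last pose, push and grip.
It also fails if it takes over 51 s, if anything falls off the work surface, if the arm or the gripper's body presses on something with over 40 N, if the wrist force passes 120 N, or if a joint passes its speed limit or range.

## Working session

There is one attempt and no reset: what is moved stays moved. The work goes in short steps, Python scripts to look and compute and a tool call to move; the robot and the scene stay as the last step left them, time stands still between calls to the robot, and variables do not carry over. Pictures are saved under pics/ and viewed, at most 10 in all, crops included, and the job is handed in when it is done.

Besides the shell and the picture viewer there is one more tool, called after ">>>" by a JSON object that holds its "method" and its "body". step_arm: Moves the arm, as the interface text tells. Its arguments: {"type":"object","properties":{"deltas":{"type":"array","items":{"type":"number"}}},"required":["deltas"]}

```bash
mkdir -p pics; python3 - <<'E'
from plant import *
import cv2,numpy as np
o=get_obs();print(o)
for n in ["scene","top"]:
    im=capture(n);cv2.imwrite(f"pics/{n}0.png",im[:,:,::-1])
    p=camera_params(n);R=cv2.Rodrigues(np.array(p["rvec"]))[0];print(n,np.round(p["mtx"],1).tolist(),(-R.T@np.array(p["tvec"]).ravel()).round(),R.round(2).tolist())
E
```

```text
{'time': 0.0, 'joint_positions': array([-1.34199041e+00,  3.42715668e-01,  1.52502752e+00, -1.10052178e-05,
        1.27540573e+00, -1.46007296e-01]), 'dq': array([-6.36905395e-04, -7.34144441e-04, -2.09086286e-05, -1.42711028e-03,
        4.76216602e-04,  4.16213817e-04]), 'tau': array([ 7.40061532e-04, -4.31245816e+01, -2.44218886e+01,  7.17497477e-02,
        5.57788624e-02, -1.62716506e-04]), 'tool_pos': array([ 192.12063102, -488.13815178,  226.04496547]), 'tcp_rot': array([-3.14005142e+00, -2.16007745e-04,  3.74816255e-01]), 'contact_force': array([ 0.30916138,  0.22663109, -0.07465476]), 'moment': array([-0.00232923, -0.01650253,  0.01124248]), 'finger_force': 0.0, 'grip_width': 91.6312963525417}
scene [[383.5, 0.0, 318.6], [0.0, 383.5, 202.4], [0.0, 0.0, 1.0]] [ 853. -379.  881.] [[0.85, 0.52, -0.0], [0.42, -0.69, -0.59], [-0.31, 0.5, -0.81]]
top [[394.8, 0.0, 323.1], [0.0, 394.8, 197.6], [0.0, 0.0, 1.0]] [460. 105. 988.] [[-0.03, -1.0, 0.0], [-1.0, 0.03, -0.06], [0.06, -0.0, -1.0]]
```

View pics/scene0.png

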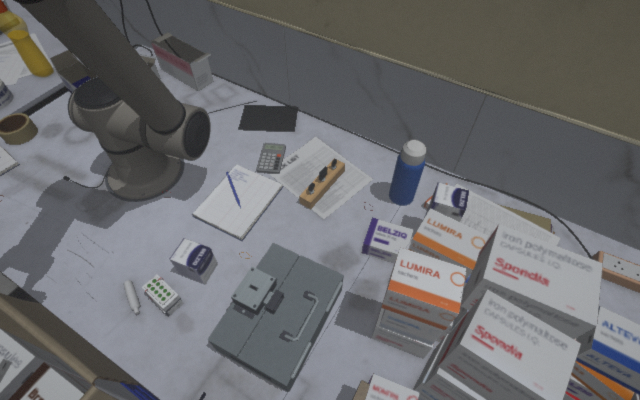

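View pics/top0.png

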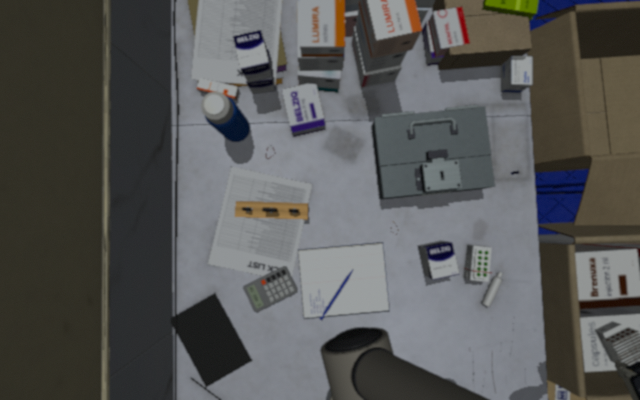

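The scene shows the rack in its camera at about (322,183) and the box at about (275,315). In the top view the rack is at (272,210), with keys at about (250,210), (271,211) and (293,211), and the latch case is at (440,175). I'll zoom in on both.

```bash
python3 - <<'E'
import cv2,numpy as np
t=cv2.imread("pics/top0.png");s=cv2.imread("pics/scene0.png")
z=lambda im,x,y,w,h,f:cv2.resize(im[y:y+h,x:x+w],None,fx=f,fy=f,interpolation=cv2.INTER_CUBIC)
a=z(t,227,190,100,37,8);b=z(t,405,145,70,50,5.7);c=z(s,290,145,66,50,5.7)
bc=np.hstack([b,c]);bc=cv2.resize(bc,(800,290))
cv2.imwrite("pics/c1.png",np.vstack([a,bc]));print(a.shape,b.shape,c.shape)
E
```

```text
(296, 800, 3) (285, 399, 3) (285, 376, 3)
```

View pics/c1.png

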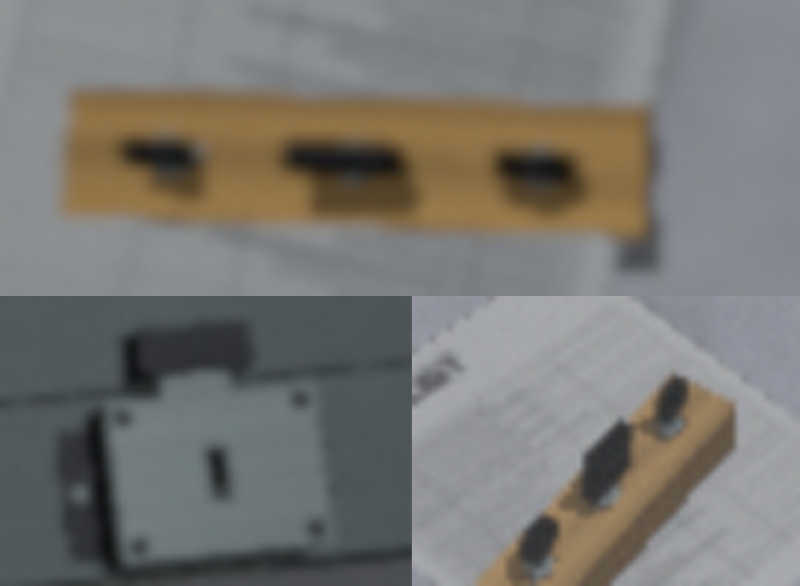

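The crop shows that the middle key at top (271,210) is the widest. The slot in the cover is at about top (442,175), running nearly image-vertical. Next I'll measure both.

```bash
cat > h.py <<'E'
import cv2,numpy as np
def cam(p):
    R=cv2.Rodrigues(np.array(p["rvec"],float))[0];t=np.array(p["tvec"],float).ravel();return np.array(p["mtx"]),R,t
def toplane(p,px,z):
    K,R,t=cam(p);px=np.atleast_2d(np.array(px,float))
    d=np.c_[px,np.ones(len(px))]@np.linalg.inv(K).T@R;c=-R.T@t
    return (c+d*((z-c[2])/d[:,2])[:,None])
def proj(p,X):
    K,R,t=cam(p);return cv2.projectPoints(np.atleast_2d(np.array(X,float)),R,t,K,None)[0][:,0]
def blobs(mask,amin):
    n,l,s,c=cv2.connectedComponentsWithStats(mask.astype(np.uint8));return [(i,s[i],c[i],l==i) for i in range(1,n) if s[i][4]>=amin]
def rect(p,m,z):
    cs=max(cv2.findContours(m.astype(np.uint8),cv2.RETR_EXTERNAL,cv2.CHAIN_APPROX_NONE)[0],key=cv2.contourArea)
    return cv2.minAreaRect(toplane(p,cs[:,0],z)[:,:2].astype(np.float32))
E
python3 - <<'E'
from plant import *
from h import *
p=camera_params("top");t=cv2.imread("pics/top0.png").astype(int)
b,g,r=t[...,0],t[...,1],t[...,2];v=t.max(2)
roi=np.zeros(v.shape,bool);roi[195:225,230:315]=1
wood=roi&(r-b>30);print("rack",rect(p,cv2.morphologyEx(wood.astype(np.uint8),cv2.MORPH_CLOSE,np.ones((9,9))),34))
for i,s,c,m in blobs(roi&(v<55),4):
    print("key",s,c,toplane(p,c,75)[0].round(1),rect(p,m,75))
roi=np.zeros(v.shape,bool);roi[165:185,430:455]=1
for i,s,c,m in blobs(roi&(v<80),4):print("slot",s,c,toplane(p,c,114)[0].round(1),rect(p,m,114))
roi[:]=0;roi[150:200,415:475]=1
print(t[175,425:465,1])
for i,s,c,m in blobs(roi&(g>105),50):print("cover",s,c,rect(p,m,114))
roi[:]=0;roi[95:215,365:500]=1
E
```

```text
rack ((492.3001403808594, 228.431396484375), (174.8718719482422, 39.1232795715332), 86.37972259521484)
key [243 208   8   3  19] [246.89473684 208.94736842] [494.4 279.   75. ] ((494.2750244140625, 279.91729736328125), (16.20672607421875, 4.625212669372559), 88.35432434082031)
key [263 209  14   3  36] [270.05555556 209.91666667] [490.6 225.5  75. ] ((490.4364929199219, 226.8307342529297), (30.089603424072266, 4.62431526184082), 88.35382080078125)
key [290 210   8   3  21] [293.85714286 210.85714286] [486.8 170.6  75. ] ((486.5314636230469, 171.423095703125), (16.20351791381836, 4.623327732086182), 88.35353088378906)
slot [440 171   4   9  24] [441.70833333 174.83333333] [ 556.4 -163.3  114. ] ((556.1661376953125, -163.4392852783203), (17.965290069580078, 6.140980243682861), 8.606574058532715)
[119 126 125 125 124 124 124 124 123 123 124 123 123 121 112  88  52  40
  69  99 115 120 119 118 119 118 117 118 117 116 117 116 117 115 108  99
  89  86  84  85]
cover [424 159  37  31 859] [441.63096624 174.32828871] ((559.6719970703125, -163.33934020996094), (67.1760482788086, 77.61796569824219), 4.252462863922119)
```

```bash
python3 - <<'E'
from plant import *
from h import *
from scipy.spatial.transform import Rotation as Ro
o=get_obs();p=camera_params("wrist");K,R,t=cam(p)
T=Ro.from_euler("xyz",o["tcp_rot"]).as_matrix()
print(K.round(1).tolist(),"cam in tool",(T.T@(-R.T@t-o["tool_pos"])).round(1),(T.T@R.T).round(3).tolist())
E
```

```text
[[311.5, 0.0, 321.4], [0.0, 311.5, 198.3], [0.0, 0.0, 1.0]] cam in tool [ 6.450e+01  1.000e-01 -1.579e+02] [[-0.0, -0.969, -0.246], [1.0, -0.0, -0.0], [0.0, -0.246, 0.969]]
```

>>> {"method": "step_arm", "body": {"deltas": [45,40,0,-2,91.8,45,40,0,-2,91.8,45,40,0,-2,91.8,45,40,0,-2,91.8,46,41,-4,-2,91.8,46,41,-4,-2,91.8,46,41,-4,-2,91.8,46,41,-4,-2.5,91.8,0,0,0,0,91.8,0,0,0,0,91.8]}}

```text
time: 1.35
tool_pos: [555.7, -164.5, 210.2]
tcp_rot: [-3.141, 0.002, 0.088]
contact_force: [-0.3, -0.1, 0.2]
grip_width: 91.9
finger_force: 0.0
```

```bash
python3 - <<'E'
from plant import *
from h import *
import pickle
o=get_obs();p=camera_params("wrist");im=capture("wrist")
print(o["tool_pos"].round(1),np.degrees(o["tcp_rot"]).round(2),np.abs(o["dq"]).max())
cv2.imwrite("pics/w1.png",im[:,:,::-1]);pickle.dump(p,open("w1.pkl","wb"))
print(proj(p,[556.3,-163.4,114]))
E
```

```text
[ 555.7 -164.5  210.2] [-1.7999e+02  9.0000e-02  5.0300e+00] 0.03167719082952574
[[319.56929399 197.45221278]]
```

View pics/w1.png

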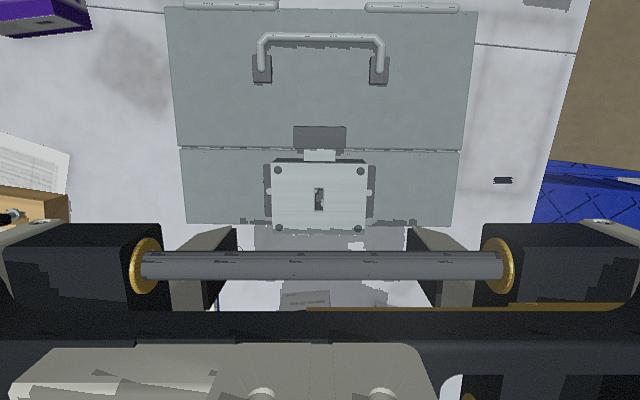

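The wrist view shows the slot at about (319,199), close to the predicted (319.6,197.5). It lies in the middle of the cover, which spans x 273–367 and y 164–230. I'll measure it precisely.

```bash
python3 - <<'E'
from h import *
import pickle
p=pickle.load(open("w1.pkl","rb"));im=cv2.imread("pics/w1.png");v=im.max(2)
print(v[186:214,311:328])
for th in (110,140):
  roi=np.zeros(v.shape,bool);roi[180:218,305:335]=1
  for i,s,c,m in blobs(roi&(v<th),40):print(th,s,rect(p,m,114))
roi[:]=0;roi[155:236,262:376]=1
for i,s,c,m in blobs(roi&(v>165),500):print("cover",s,rect(p,m,114))
# four screws
roi[:]=0;roi[160:236,272:370]=1
for i,s,c,m in blobs(roi&(v<110),15):print("screw",s,c,toplane(p,c,114)[0].round(1))
E
```

```text
[[176 179 176 177 181 180 179 180 178 179 178 182 178 176 176 176 175]
 [178 178 171 160 158 165 164 166 164 164 164 163 164 169 177 175 178]
 [175 179 174 147  94 107 107  76  85 106 105 104 154 170 179 178 179]
 [178 179 175 145 122 118  94  71  71  70  66  71 132 169 182 176 179]
 [180 179 173 147 178 165 112  71  78  78  73  81 135 171 180 176 177]
 [176 178 173 149 165 156  93  71 108 112 109 103 130 169 179 175 177]
 [180 177 177 153 147 126  71  72 105  99  99 102 133 173 182 178 178]
 [180 180 175 154  89  69  66  77 105 106 103 103 133 171 183 177 179]
 [182 181 180 158  51  79  80  82 107 104 104  97 136 172 182 180 176]
 [180 182 182 160  48 108 106 102  99 104  98 104 133 172 183 182 179]
 [182 182 179 154  54 111 107 106 101 104 103  96 135 175 184 183 178]
 [177 180 179 155  52 108 107 104 101 104 101  94 133 179 180 179 179]
 [177 180 180 148  52 106 107  97 100 101 102 103 127 176 179 178 176]
 [180 178 181 132  55 108 103 100 105 100 121 160 108 179 180 179 179]
 [178 182 181 134  56 111 107 103 100  98 154 167 136 174 178 177 178]
 [177 178 181 132  56 103 105  96  
[... 1208 characters left out ...]
6638183594), (57.15151596069336, 87.93502807617188), 5.024099826812744)
screw [273 160  93   4 223] [322.31390135 161.10313901] [ 587. -163.  114.]
screw [274 166   8   8  48] [277.39583333 169.60416667] [ 576.8 -126.8  114. ]
screw [357 167   8   8  47] [360.17021277 170.78723404] [ 581.8 -194.7  114. ]
screw [367 166   3  24  49] [368.40816327 177.67346939] [ 576.7 -202.2  114. ]
screw [315 188   9  23 151] [318.44370861 198.74172185] [ 555.1 -162.6  114. ]
screw [366 196   4  23  77] [367.68831169 207.57142857] [ 551.1 -204.8  114. ]
screw [275 224   8   8  44] [278.68181818 227.27272727] [ 526.8 -130.6  114. ]
screw [354 225   8   8  49] [357.51020408 228.42857143] [ 531.7 -198.4  114. ]
```

>>> {"method": "step_arm", "body": {"deltas": [-8,49,0,10.1,91.8,-8,49,0,10.1,91.8,-8,49,0,10.1,91.8,-8,49,0,10.1,91.8,-8,49,-10,10.1,91.8,-8,49,-10,10.1,91.8,-8,49,-10,10.1,91.8,-9,48.5,-10,10.3,91.8,0,0,0,0,91.8,0,0,0,0,91.8]}}

```text
time: 2.65
tool_pos: [491.6, 225.5, 171.1]
tcp_rot: [3.141, 0.0, 1.498]
contact_force: [-1.0, -0.2, 0.4]
grip_width: 91.9
finger_force: 0.0
```

```bash
python3 - <<'E'
from plant import *
from h import *
import pickle
o=get_obs();p=camera_params("wrist");im=capture("wrist")[:,:,::-1]
print(o["tool_pos"].round(1),np.degrees(o["tcp_rot"]).round(2),np.abs(o["dq"]).max())
cv2.imwrite("pics/w2.png",im);pickle.dump(p,open("w2.pkl","wb"))
print(proj(p,[490.5,226.5,75]),proj(p,[494.3,279.5,75]))
E
```

```text
[491.6 225.5 171.1] [1.7997e+02 3.0000e-02 8.5820e+01] 0.01823554725009165
[[321.41074823 197.87244712]] [[321.30950413 133.38860002]]
```

View pics/w2.png

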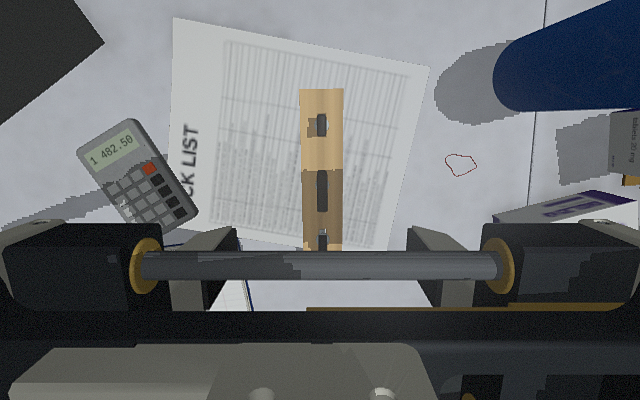

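The wrist view shows the wide head at about (322,190), upright along the rack, with its neighbours at (322,125) and (323,238). I'll measure it.

```bash
python3 - <<'E'
from h import *
import pickle
p=pickle.load(open("w2.pkl","rb"));im=cv2.imread("pics/w2.png");v=im.max(2)
print(v[168:214:3,312:332])
roi=np.zeros(v.shape,bool);roi[165:216,310:335]=1
for th in (60,):
  for i,s,c,m in blobs(roi&(v<th),40):print(s,c,rect(p,m,75))
im=im.astype(int);roi=np.zeros(v.shape,bool);roi[85:250,295:350]=1
w=(roi&(im[...,2]-im[...,0]>30))
for r in (100,150,220):
  c=np.where(w[r])[0];print(r,toplane(p,[[c[0]-.5,r],[c[-1]+.5,r]],34).round(1).tolist())
E
```

```text
[[184 182 183 183 182 178 175 177 174 174 173 174 179 182 182 182 184 186
  189 189]
 [120 121 120 122 122  89  52  60  59  62  63  58  52  55  84 130 129 124
  128 128]
 [129 128 130 132 136  49  58  67  61  63  58  65  64  63  58 109 130 131
  131 131]
 [127 131 133 136 107  55  63  64  65  63  61  66  62  63  65  89 134 127
  132 131]
 [127 127 130 131 106  53  60  65  63  64  65  65  68  64  56  88 132 127
  131 132]
 [128 130 126 103  99  59  64  63  65  65  64  63  63  59  58  85 125 125
  130 131]
 [130 127 130 115 126  55  58  60  63  61  64  61  63  59  56  81 126 128
  130 131]
 [129 127 129 134 121  48  59  59  61  62  58  61  58  58  55  83 134 130
  128 130]
 [129 133 130 126 137  48  54  61  59  64  60  65  58  64  56  86 133 130
  128 131]
 [124 127 128 131 134  46  57  63  60  62  64  60  59  64  58  69 139 128
  127 129]
 [126 126 127 131 137  50  54  62  64  56  64  63  57  57  60  70 136 130
  126 132]
 [128 127 128 132 134  51  53  59  59  59  58  55  61  57  58  69 138 128
  131 125]
 [127 125 127 129 137  49  55  57  66  62  61  60  60  61  56  67 133 131
  126 129]
 [130 126 126 131 133  59  57  56  63  60  57  55  55  54  52  70 134 127
  127 128]
 [126 127 127 128 131  58  51  57  58  52  59  54  56  55  54  73 134 130
  129 125]
 [129 127 129 126 127 123 122 122 119 122 118 118 124 125 128 126 125 125
  127 125]]
[317 183  10  29 135] [321.07407407 200.31111111] ((490.65948486328125, 227.10337829589844), (24.238203048706055, 7.644101619720459), 85.61231231689453)
100 [[475.8, 308.7, 34.0], [515.5, 305.8, 34.0]]
150 [[473.5, 263.9, 34.0], [512.9, 261.0, 34.0]]
220 [[469.3, 194.9, 34.0], [508.0, 192.1, 34.0]]
```

```bash
python3 - <<'E'
from h import *
import pickle
p=pickle.load(open("w2.pkl","rb"))
print("far bottom edge at z75",toplane(p,[[321.7,211.5],[319.5,211]],75).round(1).tolist())
print("near side z44",toplane(p,[[321.9,169.8]],44).round(1).tolist())
# head: mid columns of the top
for r in(185,195,205):print(toplane(p,[[321.7,r]],75).round(1).tolist())
E
```

```text
far bottom edge at z75 [[489.9, 214.6, 75.0], [488.0, 215.1, 75.0]]
near side z44 [[492.3, 245.3, 44.0]]
[[491.5, 237.5, 75.0]]
[[490.9, 229.0, 75.0]]
[[490.3, 220.3, 75.0]]
```

>>> {"method": "step_arm", "body": {"deltas": [-0.5,4,0,0.5,50,0,0,-25,0,40,0,0,-25,0,40,0,0,-25,0,40,0,0,-25,0,40,0,0,-18,0,40,0,0,-10,0,40,0,0,0,0,30,0,0,0,0,20,0,0,0,0,14]}}

```text
time: 3.95
tool_pos: [491.2, 231.1, 43.5]
tcp_rot: [3.14, -0.0, 1.509]
contact_force: [0.8, -0.2, 0.3]
grip_width: 15.8
finger_force: 0.0
```

>>> {"method": "step_arm", "body": {"deltas": [0,0,0,0,10,0,0,0,0,6,0,0,0,0,0,0,0,0,0,0,0,0,0,0,0,0,0,0,0,0,0,0,0,0,0,0,0,0,0,0,0,0,0,0,0,0,0,0,0,0]}}

```text
time: 5.2
tool_pos: [491.2, 231.0, 43.1]
tcp_rot: [3.14, -0.0, 1.509]
contact_force: [1.7, 0.2, 5.7]
grip_width: 9.0
finger_force: 30.0
```

>>> {"method": "step_arm", "body": {"deltas": [0,0,5,0,0,0,0,10,0,0,0,0,10,0,0,0,0,15,0,0,0,0,20,0,0,0,0,25,0,0,0,0,25,0,0,0,0,25,0,0,0,0,15,0,0,0,0,0,0,0]}}

```text
time: 6.45
tool_pos: [490.7, 231.1, 193.6]
tcp_rot: [3.14, -0.001, 1.509]
contact_force: [-0.2, -1.0, -1.4]
grip_width: 8.7
finger_force: 30.0
```

>>> {"method": "step_arm", "body": {"deltas": [3,-20,0,-4,0,7,-44,0,-9,0,7,-44,0,-9,0,7,-44,0,-9,0,8,-44,0,-9,0,8,-44,0,-9,0,8,-44,0,-9,0,7,-44,0,-9,0,6,-44,0,-9,0,3,-22,0,-6,0]}}

```text
time: 7.7
tool_pos: [554.0, -165.0, 191.0]
tcp_rot: [-3.14, 0.003, 0.072]
contact_force: [0.5, 0.0, -1.1]
grip_width: 8.6
finger_force: 30.0
```

>>> {"method": "step_arm", "body": {"deltas": [0,0,-6,0,0,0,0,-6,0,0,0,0,-3,0,0,0,0,0,0,0,0,0,0,0,0,0,0,0,0,0,0,0,0,0,0,0,0,0,0,0,0,0,0,0,0,0,0,0,0,0]}}

```text
time: 8.95
tool_pos: [554.7, -163.1, 177.7]
tcp_rot: [3.142, 0.0, 0.078]
contact_force: [-0.3, 0.2, -0.3]
grip_width: 8.4
finger_force: 30.0
```

```bash
python3 - <<'E'
from plant import *
from h import *
import pickle
o=get_obs();p=camera_params("wrist");im=capture("wrist")[:,:,::-1]
print(o["tool_pos"].round(1),np.degrees(o["tcp_rot"]).round(2),np.abs(o["dq"]).max())
cv2.imwrite("pics/w3.png",im);pickle.dump((p,o),open("w3.pkl","wb"))
x,y,z=o["tool_pos"];print(proj(p,[[x,y,z],[x,y,z-37],[554.9,-162.8,114]]))
cv2.imwrite("pics/w3c.png",cv2.resize(im[150:270,240:400],None,fx=5,fy=5,interpolation=cv2.INTER_NEAREST))
E
```

```text
[ 554.7 -163.1  177.7] [180.     0.     4.47] 0.0019312713597553891
[[320.42299734 242.08429835]
 [320.60140227 220.56909303]
 [320.34195797 208.8886039 ]]
```

View pics/w3c.png

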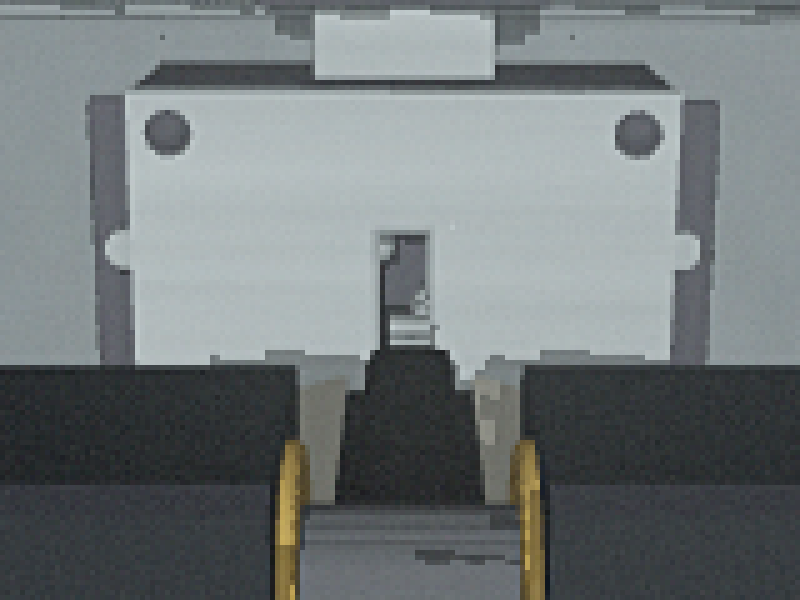

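The crop shows the slot at about px x 316–325.5, y 196 and below, partly hidden by the key. The bit end is at about px x 318–326.4, y 213–219, and the head's front edge is at row 219.6. So the lateral offset is about 1 mm. I'll compute it numerically.

```bash
python3 - <<'E'
from h import *
import pickle
p,o=pickle.load(open("w3.pkl","rb"));im=cv2.imread("pics/w3.png");v=im.max(2)
print(v[194:224,312:332])
K,R,t=cam(p);c=-R.T@t
x,y,z=o["tool_pos"];a=np.radians(4.47);ex=np.array([np.cos(a),np.sin(a)]);ey=np.array([-np.sin(a),np.cos(a)])
f=lambda q:(np.round((q[:2]-[x,y])@ex,2),np.round((q[:2]-[x,y])@ey,2))
print("head edge rel tcp",f(toplane(p,[321.5,219.5],z+1)[0]), "12up",f(toplane(p,[321.5,219.5],z+2)[0]))
for u in(315.5,326.5):print("bit edge at z tip+6",f(toplane(p,[u,216],z-31)[0]))
for u in(315.5,325.5):print("slot edge",f(toplane(p,[u,200],114)[0]))
print("slot far end",f(toplane(p,[320.5,196],114)[0]))
E
```

```text
[[186 189 185 184 187 186 189 189 190 188 188 187 186 185 184 185 185 183
  189 183]
 [186 188 185 181 178 179 182 181 182 181 182 183 182 176 178 186 185 185
  199 185]
 [187 189 170 157 143 143 136 134 137 134 139 137 136 138 173 187 187 185
  183 185]
 [189 190 174 158 112 114  99  63  73  66  70  66  68 119 172 190 188 186
  185 187]
 [187 191 172 156 132 128 115  75 116  78  85  83  82 139 173 192 185 186
  186 186]
 [186 188 174 154 183 172 141  70 111 115 115 112 106 145 173 191 184 187
  185 186]
 [187 186 172 159 169 162 101  77 112 104 113 110 103 139 171 192 186 186
  185 187]
 [189 190 177 161 146 138  68  77 108 108 109 105 107 140 172 191 186 185
  185 186]
 [189 189 176 165  73  71  83  83 110 109 106 105 107 145 174 193 189 187
  185 186]
 [190 190 181 167  53  81 115 108 111 107 108 111 110 144 175 191 187 187
  188 189]
 [189 192 182 167  57 115 110 107 108 106 109 107 107 144 175 194 191 186
  188 187]
 [189 192 181 166  51 109 107 111 105 107 109 108 104 144 174 192 191 190
  188 186]
 [188 190 183 166  53 110 110 105 109 109 109 105  86 144 174 191 189 185
  187 
[... 1112 characters left out ...]
196 197  97  35  50  47  48  50  41  47  51  46  48  40  43  37  32  77
  201 189]
 [196 199  60  52  49  51  51  55  55  55  53  52  53  56  52  49  46  61
  196 191]
 [130  94  37  50  53  49  49  52  52  57  56  60  56  54  62  52  48  44
  114 187]
 [137  48  47  51  55  51  55  55  56  49  49  57  50  57  50  58  53  48
   82 132]]
head edge rel tcp (np.float64(13.19), np.float64(-0.59)) 12up (np.float64(13.51), np.float64(-0.58))
bit edge at z tip+6 (np.float64(5.04), np.float64(3.22))
bit edge at z tip+6 (np.float64(5.04), np.float64(-3.76))
slot edge (np.float64(7.03), np.float64(3.81))
slot edge (np.float64(7.03), np.float64(-3.54))
slot far end (np.float64(10.06), np.float64(0.14))
```

>>> {"method": "step_arm", "body": {"deltas": [2.4,1.5,-4,0,0,0,0,-4,0,0,0,0,-4,0,0,0,0,-4,0,0,0,0,-3,0,0,0,0,-2,0,0,0,0,0,0,0,0,0,0,0,0,0,0,0,0,0,0,0,0,0,0]}}

```text
time: 10.25
tool_pos: [557.2, -161.6, 156.9]
tcp_rot: [3.141, -0.0, 0.078]
contact_force: [0.3, 0.4, -0.7]
grip_width: 8.8
finger_force: 30.0
```

```bash
python3 - <<'E'
from plant import *
from h import *
import pickle
o=get_obs();p=camera_params("wrist");im=capture("wrist")[:,:,::-1]
print(o["tool_pos"].round(2),np.degrees(o["tcp_rot"]).round(2),o["contact_force"].round(1))
cv2.imwrite("pics/w4.png",im);pickle.dump((p,o),open("w4.pkl","wb"))
cv2.imwrite("pics/w4c.png",cv2.resize(im[190:230,295:350],None,fx=14,fy=14,interpolation=cv2.INTER_NEAREST))
print(im.max(2)[198:222,311:332])
E
```

```text
[ 557.15 -161.59  156.85] [ 1.7999e+02 -1.0000e-02  4.4700e+00] [ 0.3  0.4 -0.7]
[[189 190 187 190 188 191 190 189 187 191 190 190 189 190 190 191 190 189
  187 189 186]
 [192 191 191 190 190 188 189 193 190 189 189 192 186 188 189 187 188 189
  190 189 189]
 [188 189 188 190 189 188 189 189 190 187 188 189 187 190 188 188 189 187
  188 191 190]
 [187 186 186 187 188 188 187 189 186 186 187 188 187 190 189 187 187 190
  186 187 188]
 [186 187 188 187 187 187 187 186 187 186 187 186 184 186 186 187 186 185
  185 186 184]
 [188 185 186 187 187 186 188 186 184 186 185 185 184 185 184 186 184 185
  186 186 185]
 [187 187 186 189 187 188 188 186 189 187 188 188 187 189 186 187 190 185
  187 186 187]
 [186 189 187 188 187 189 190 190 191 191 188 189 189 188 188 189 188 187
  188 187 187]
 [188 188 188 188 188 179 179 184 182 183 184 184 181 184 184 183 182 180
  187 189 187]
 [187 188 187 188 182 158 129 148 144 140 135 136 139 164 157 159 157 162
  184 189 185]
 [188 189 192 190 184 161 105 114 109  68  66 107  99 103  68  63  84 171
  186 191 189]
 [191 188 189 190 186 161 113 134 127  9
[... 417 characters left out ...]
9 191 187 164  75 175 167 166 162 151 156 155 173  81 117 170
  196 188 186]
 [190 191 191 193 190 164  83 203 194 193 190 122 123 131 201  81 115 172
  198 190 189]
 [191 190 191 193 189 167  72 155 150 152 151 116 116 119 158  88 114 173
  198 190 191]
 [193 194 192 194 192 170  77 121 119 117 112 116 113 131 128  85 120 175
  197 192 193]
 [192 193 194 197 198 164  79 128 125 125 125 119 124 184 185  87 119 169
  196 189 192]
 [188 188 190 195 193  94  65  69  69  67  67  66  61  58  67  71 101 115
  126 127 195]
 [127 126 133 106  33  42  49  49  51  47  50  49  51  47  51  48  46  42
   77 139 199]
 [134 136 134  37  46  53  52  60  57  56  49  54  51  56  54  51  52  46
   45 137 200]]
```

View pics/w4c.png

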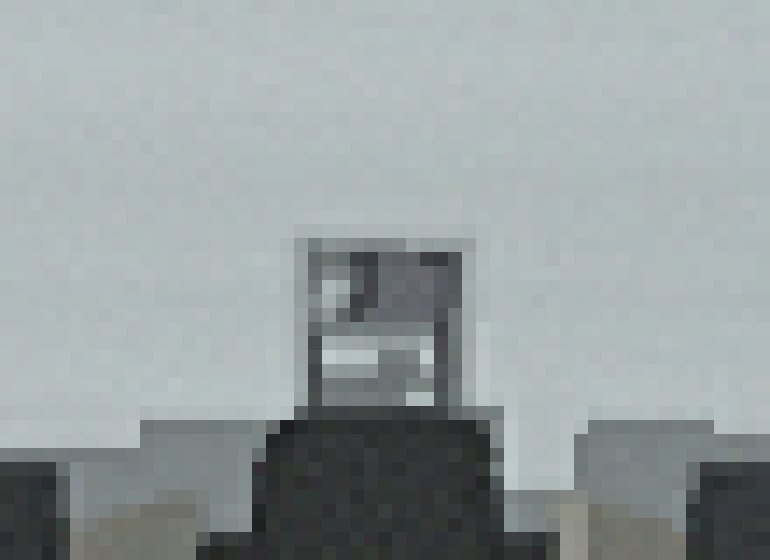

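The crop shows the hole at px columns 316.5–327.5, with its far end at row 207.5. The bit is at columns 317.5–326.4, so it is laterally centred, and its lower edge is at row 212.5. Next I'll work out the offset along the slot.

```bash
python3 - <<'E'
from h import *
import pickle
p,o=pickle.load(open("w4.pkl","rb"))
x,y,z=o["tool_pos"];a=np.radians(4.47);ex=np.array([np.cos(a),np.sin(a)])
f=lambda px,zz:((toplane(p,px,zz)[0][:2]-[x,y])@ex).round(2)
print("slot end",f([321.9,207.5],114),f([321.9,206.5],114))
for r in(212.5,214,216):print(r,[(h,f([321.9,r],z-37+h)) for h in(3,5,7,9,12)])
print("row 218.5",[(h,f([321.9,218.5],z-37+h)) for h in(12,16,20)],"head 219.3",f([321.9,219.3],z+1))
E
```

```text
slot end 7.26 7.95
212.5 [(3, np.float64(6.44)), (5, np.float64(7.05)), (7, np.float64(7.65)), (9, np.float64(8.26)), (12, np.float64(9.17))]
214 [(3, np.float64(5.44)), (5, np.float64(6.05)), (7, np.float64(6.67)), (9, np.float64(7.28)), (12, np.float64(8.21))]
216 [(3, np.float64(4.09)), (5, np.float64(4.72)), (7, np.float64(5.35)), (9, np.float64(5.98)), (12, np.float64(6.92))]
row 218.5 [(12, np.float64(5.31)), (16, np.float64(6.61)), (20, np.float64(7.9))] head 219.3 13.29
```

>>> {"method": "step_arm", "body": {"deltas": [0,0,-2,0,0,0,0,-2,0,0,0,0,-2,0,0,0,0,-1,0,0,0,0,-1,0,0,0,0,-1,0,0,0,0,-1,0,0,0,0,-1,0,0,0,0,0,0,0,0,0,0,0,0]}}

```text
time: 11.55
tool_pos: [557.1, -161.6, 145.8]
tcp_rot: [3.141, -0.0, 0.078]
contact_force: [0.1, 0.2, -0.6]
grip_width: 8.7
finger_force: 30.0
```

>>> {"method": "step_arm", "body": {"deltas": [0,0,-1,0,0,0,0,-1,0,0,0,0,-1,0,0,0,0,-0.7,0,0,0,0,-0.7,0,0,0,0,-0.6,0,0,0,0,0,0,0,0,0,0,0,0,0,0,0,0,0,0,0,0,0,0]}}

```text
time: 12.8
tool_pos: [557.1, -161.6, 140.8]
tcp_rot: [3.141, -0.0, 0.078]
contact_force: [0.7, -0.1, -0.2]
grip_width: 8.6
finger_force: 30.0
```

>>> {"method": "step_arm", "body": {"deltas": [0,0,-0.5,5,0,0,0,-0.4,-10,0,0,0,-0.4,10,0,0,0,-0.4,-10,0,0,0,-0.4,10,0,0,0,-0.3,-10,0,0,0,-0.3,10,0,0,0,-0.3,-10,0,0,0,-0.3,10,0,0,0,0,-5,0]}}

```text
time: 14.05
tool_pos: [557.2, -161.8, 138.1]
tcp_rot: [3.141, -0.001, 0.079]
contact_force: [-2.1, -1.0, 2.5]
grip_width: 9.0
finger_force: 30.0
```

>>> {"method": "step_arm", "body": {"deltas": [0,0,-0.5,5,0,0,0,-0.5,-10,0,0,0,-0.4,10,0,0,0,-0.4,-10,0,0,0,-0.4,10,0,0,0,-0.4,-10,0,0,0,-0.4,10,0,0,0,-0.4,-10,0,0,0,-0.4,10,0,0,0,0,-5,0]}}

```text
time: 15.3
tool_pos: [557.2, -162.0, 133.8]
tcp_rot: [3.141, -0.0, 0.079]
contact_force: [0.4, -2.4, -0.8]
grip_width: 8.9
finger_force: 30.0
```

>>> {"method": "step_arm", "body": {"deltas": [0,-0.3,-0.7,5,0,0,0,-0.5,-10,0,0,0,-0.5,10,0,0,0,-0.4,-10,0,0,0,-0.4,10,0,0,0,-0.4,-10,0,0,0,-0.4,10,0,0,0,-0.4,-10,0,0,0,-0.4,10,0,0,0,0,-5,0]}}

```text
time: 16.55
tool_pos: [557.3, -162.1, 130.1]
tcp_rot: [3.141, -0.001, 0.079]
contact_force: [-0.6, 0.2, 1.8]
grip_width: 9.1
finger_force: 30.0
```

>>> {"method": "step_arm", "body": {"deltas": [0,0,-0.5,5,0,0,0,-0.5,-10,0,0,0,-0.4,10,0,0,0,-0.4,-10,0,0,0,-0.4,10,0,0,0,-0.4,-10,0,0,0,-0.4,10,0,0,0,-0.4,-10,0,0,0,-0.4,10,0,0,0,0,-5,0]}}

```text
time: 17.8
tool_pos: [557.3, -162.1, 126.0]
tcp_rot: [3.141, -0.0, 0.079]
contact_force: [-0.5, -1.6, -0.3]
grip_width: 8.7
finger_force: 30.0
```

>>> {"method": "step_arm", "body": {"deltas": [0,0,-0.6,3,0,0,0,-0.5,-6,0,0,0,-0.5,6,0,0,0,-0.5,-6,0,0,0,-0.4,6,0,0,0,-0.3,-3,0,0,0,-0.3,0,0,0,0,0,0,0,0,0,0,0,0,0,0,0,0,0]}}

```text
time: 19.05
tool_pos: [557.4, -162.2, 123.1]
tcp_rot: [3.141, -0.001, 0.078]
contact_force: [-0.5, -0.7, 5.4]
grip_width: 8.7
finger_force: 30.0
```

>>> {"method": "step_arm", "body": {"deltas": [0,0,-0.2,4,0,0,0,-0.2,-8,0,0,0,-0.1,8,0,0,0,0,-8,0,0,0,0,8,0,0,0,0,-4,0,0,0,0,0,0,0,0,0,0,0,0,0,0,0,0,0,0,0,0,0]}}

```text
time: 20.3
tool_pos: [557.5, -162.1, 123.1]
tcp_rot: [3.141, -0.001, 0.079]
contact_force: [-1.5, -1.1, 7.6]
grip_width: 8.6
finger_force: 30.0
```

```bash
python3 - <<'E'
from plant import *
from h import *
o=get_obs();im=capture("scene")[:,:,::-1];w=capture("wrist")[:,:,::-1]
print(o["tool_pos"].round(2),o["contact_force"].round(1),o["moment"].round(3))
a=cv2.resize(im[250:330,215:295],None,fx=7,fy=7,interpolation=cv2.INTER_CUBIC)
b=cv2.resize(w[190:270,300:334],None,fx=7,fy=7,interpolation=cv2.INTER_NEAREST)
cv2.imwrite("pics/c5.png",np.hstack([a,b]))
E
```

```text
[ 557.46 -162.1   123.05] [-1.5 -1.1  7.6] [-0.007  0.285 -0.012]
```

View pics/c5.png

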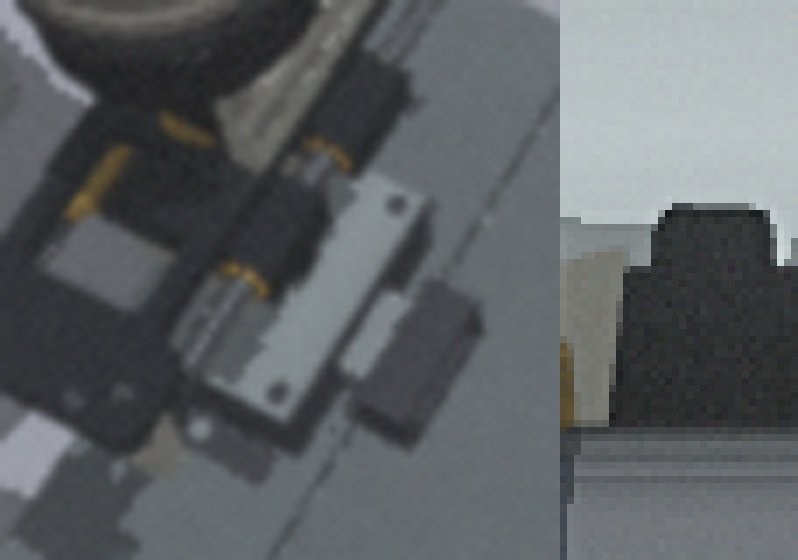

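The key stops hard at TCP z 123.05, which matches the expected 123. The wrist crop shows the head unmoved in the grip (front edge at row 219), and in the scene crop the hand sits over the cover. The key is home, so I'll turn it clockwise.

>>> {"method": "step_arm", "body": {"deltas": [0,0,0,-6,0,0,0,0,-6,0,0,0,0,-6,0,0,0,0,-6,0,0,0,0,-6,0,0,0,0,-6,0,0,0,0,-6,0,0,0,0,-6,0,0,0,0,-6,0,0,0,0,0,0]}}

```text
time: 21.65
tool_pos: [556.9, -162.9, 123.1]
tcp_rot: [3.14, -0.002, -0.865]
contact_force: [-3.6, -4.0, 8.2]
grip_width: 8.9
finger_force: 30.0
```

```bash
python3 - <<'E'
from plant import *
o=get_obs();print(o["moment"].round(3),o["tcp_rot"].round(3),o["joint_positions"].round(3),o["contact_force"].round(1))
E
```

```text
[-0.62   0.707  0.14 ] [ 3.14e+00 -2.00e-03 -8.65e-01] [-4.160e-01  5.390e-01  1.512e+00 -2.000e-03  1.091e+00  2.021e+00] [-3.6 -4.   8.2]
```

>>> {"method": "step_arm", "body": {"deltas": [-0.3,-0.3,0,0,0,-0.3,-0.3,0,-5,0,-0.2,-0.2,0,-5,0,-0.1,-0.1,0,-5,0,-0.1,-0.1,0,-5,0,0,0,0,-5,0,0,0,0,-5,0,0,0,0,-4,0,0,0,0,0,0,0,0,0,0,0]}}

```text
time: 22.9
tool_pos: [556.1, -163.5, 123.1]
tcp_rot: [-3.141, -0.001, -1.457]
contact_force: [-2.8, -1.8, 9.4]
grip_width: 8.9
finger_force: 30.0
```

```bash
python3 - <<'E'
from plant import *
o=get_obs();print(o["moment"].round(3),o["tcp_rot"].round(3),o["joint_positions"].round(3),o["contact_force"].round(1))
E
```

```text
[-0.284  0.573  0.176] [-3.141e+00 -1.000e-03 -1.457e+00] [-4.180e-01  5.370e-01  1.514e+00 -1.000e-03  1.090e+00  2.611e+00] [-2.8 -1.8  9.4]
```

>>> {"method": "step_arm", "body": {"deltas": [-0.2,-0.1,0,-1,0,0,0,0,-1,0,0,0,0,-1,0,0,0,0,-1,0,0,0,0,0,0,0,0,0,0,0,0,0,0,0,0,0,0,0,0,0,0,0,0,0,0,0,0,0,0,0]}}

```text
time: 24.15
tool_pos: [555.9, -163.5, 123.0]
tcp_rot: [-3.141, -0.001, -1.527]
contact_force: [-2.7, -0.6, 8.8]
grip_width: 8.8
finger_force: 30.0
```

```bash
python3 - <<'E'
from plant import *
from h import *
o=get_obs();print(o["moment"].round(3),np.degrees(o["tcp_rot"]).round(2),o["contact_force"].round(1))
w=capture("wrist")[:,:,::-1];s=capture("scene")[:,:,::-1];t=capture("top")[:,:,::-1]
a=cv2.resize(w[150:270,240:400],(560,420),interpolation=cv2.INTER_NEAREST)
b=cv2.resize(s[270:330,215:295],(240,180),interpolation=cv2.INTER_CUBIC);c=cv2.resize(t[150:200,405:485],(240,240),interpolation=cv2.INTER_CUBIC)
cv2.imwrite("pics/c6.png",np.hstack([a,np.vstack([b,c])]))
E
```

```text
[-0.186  0.486  0.148] [-1.7998e+02 -7.0000e-02 -8.7480e+01] [-2.7 -0.6  8.8]
```

View pics/c6.png

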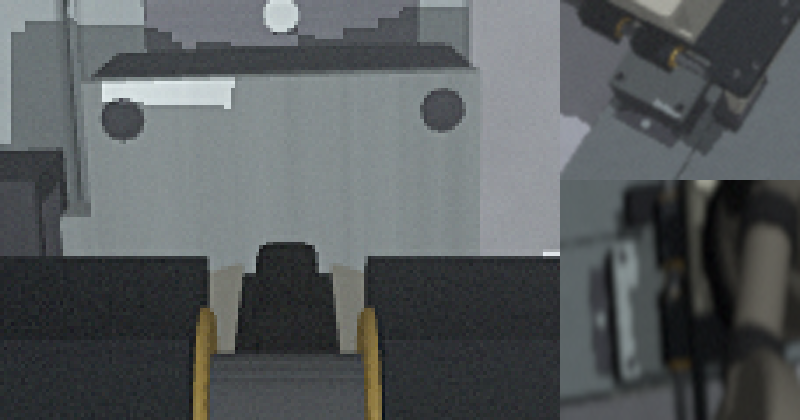

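The wrist crop shows the head still square in the pads. The left edge of the case is near the keep, and no bolt tongue crosses the gap. The moment doesn't show a clear stop yet, so I'll press a little further.

>>> {"method": "step_arm", "body": {"deltas": [-0.2,0,0,-1,0,0,0,0,-1,0,0,0,0,-1,0,0,0,0,-1,0,0,0,0,0,0,0,0,0,0,0,0,0,0,0,0,0,0,0,0,0,0,0,0,0,0,0,0,0,0,0]}}

```text
time: 25.55
tool_pos: [555.8, -163.5, 123.1]
tcp_rot: [-3.141, -0.001, -1.597]
contact_force: [-2.8, -2.4, 8.0]
grip_width: 8.6
finger_force: 30.0
```

```bash
python3 - <<'E'
from plant import *
from h import *
o=get_obs();print(o["moment"].round(3),np.degrees(o["tcp_rot"]).round(2),o["contact_force"].round(1),o["tool_pos"].round(2),o["joint_positions"].round(3),o["grip_width"])
w=capture("wrist")[:,:,::-1];cv2.imwrite("pics/w7.png",w)
print(w.max(2)[218:226:2,308:336])
E
```

```text
[-0.201  0.514  0.195] [-1.7996e+02 -7.0000e-02 -9.1470e+01] [-2.8 -2.4  8. ] [ 555.83 -163.5   123.07] [-4.180e-01  5.370e-01  1.515e+00 -1.000e-03  1.089e+00  2.750e+00] 8.626317029772478
[[139 143 144 142 142 144 145 146 144 142 143 143 144 145 143 140 144 145
  141 143 147 142 144 141 142 140 142 141]
 [137 140 142 142 143 155  71  23  37  38  37  31  34  39  38  40  36  38
   34  30  22  83 151 144 140 140 142 141]
 [141 141 142 144 152 114  30  45  39  42  43  46  38  50  40  42  42  45
   43  42  34  35  94 147 143 139 145 141]
 [141 142 140 145 155  50  37  39  45  44  44  38  37  46  41  41  45  41
   43  35  41  40  93 154 144 140 139 141]]
```

>>> {"method": "step_arm", "body": {"deltas": [0,0,0,-1,0,0,0,0,-1,0,0,0,0,-1,0,0,0,0,0,0,0,0,0,0,0,0,0,0,0,0,0,0,0,0,0,0,0,0,0,0,0,0,0,0,0,0,0,0,0,0]}}

```text
time: 26.85
tool_pos: [555.8, -163.5, 123.1]
tcp_rot: [-3.141, -0.001, -1.649]
contact_force: [-3.3, -2.0, 9.0]
grip_width: 8.7
finger_force: 30.0
```

```bash
python3 - <<'E'
from plant import *
from h import *
for _ in range(3):
  w=capture("wrist")[:,:,::-1];o=get_obs();print(o["moment"].round(3),np.degrees(o["tcp_rot"]).round(2),o["contact_force"].round(1),o["tool_pos"].round(2))
print(w.max(2)[218:226:2,308:336])
E
```

```text
[-0.187  0.423  0.24 ] [-1.7997e+02 -7.0000e-02 -9.4470e+01] [-2.  -1.4  8.2] [ 555.76 -163.52  123.09]
[-0.205  0.432  0.194] [-1.7997e+02 -7.0000e-02 -9.4470e+01] [-2.4 -1.8  8.9] [ 555.75 -163.54  123.06]
[-0.205  0.447  0.19 ] [-1.7997e+02 -7.0000e-02 -9.4470e+01] [-3.  -2.7  8.8] [ 555.77 -163.49  123.06]
[[141 142 142 141 144 145 148 146 140 141 145 144 140 142 138 143 144 140
  144 144 146 142 139 139 140 139 141 138]
 [140 142 140 142 147 150  71  24  29  34  35  38  33  34  34  37  26  37
   36  34  32  86 152 142 140 140 140 136]
 [137 140 143 144 152 116  29  38  48  41  43  38  40  48  39  44  45  41
   46  43  37  34  89 148 144 141 139 140]
 [142 138 143 146 153  46  32  43  41  42  42  41  37  41  43  43  44  41
   42  42  41  34  91 153 143 140 141 140]]
```

>>> {"method": "step_arm", "body": {"deltas": [0,0,0,-1,0,0,0,0,-1,0,0,0,0,-1,0,0,0,0,0,0,0,0,0,0,0,0,0,0,0,0,0,0,0,0,0,0,0,0,0,0,0,0,0,0,0,0,0,0,0,0]}}

```text
time: 28.25
tool_pos: [555.7, -163.5, 123.1]
tcp_rot: [-3.141, -0.001, -1.701]
contact_force: [-2.4, -1.5, 9.0]
grip_width: 8.9
finger_force: 30.0
```

```bash
python3 - <<'E'
from plant import *
from h import *
M=[]
for _ in range(6):
  w=capture("wrist")[:,:,::-1];o=get_obs();M.append(o["moment"])
print(np.mean(M,0).round(3),np.degrees(o["tcp_rot"]).round(2),o["contact_force"].round(1),o["tool_pos"].round(2),o["joint_positions"][5],o["tau"][5])
print(w.max(2)[218:226:2,308:336])
cv2.imwrite("pics/w8.png",w)
a=cv2.resize(cv2.imread("pics/w2.png")[0:1,0:1],(1,1))
ims=[cv2.imread("pics/w1.png"),w]
cv2.imwrite("pics/c8.png",cv2.resize(np.hstack([ims[0][130:240,250:390],w[100:210,230:370]]),(798,313),interpolation=cv2.INTER_NEAREST))
E
```

```text
[-0.227  0.492  0.435] [-1.7997e+02 -8.0000e-02 -9.7440e+01] [-2.3 -2.7  8.7] [ 555.7  -163.51  123.03] 2.854308266471567 0.4419863875955343
[[140 142 142 143 139 142 142 146 138 143 144 138 142 141 143 145 143 143
  139 145 144 140 140 138 141 142 140 135]
 [144 139 142 140 146 147  74  23  30  35  32  29  29  37  34  40  40  37
   32  29  36 150 142 142 140 140 139 136]
 [141 143 142 145 155  43  26  40  36  39  38  45  39  49  47  45  35  48
   44  42  39  38 150 145 143 140 140 138]
 [140 145 142 147 121  29  36  42  42  43  41  46  40  41  40  36  45  43
   41  39  37  40 122 146 144 141 140 137]]
```

View pics/c8.png

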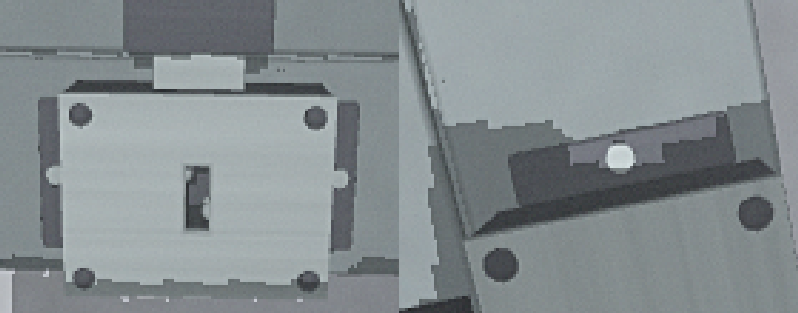

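The left crop is the earlier view, with the bolt tongue across the gap. The right crop is now, turned. The moment rose from 0.2 to 0.44 N m over 3°, so the key is at the stop and holding there. I'll hand the job in.

```bash
python3 - <<'E'
from plant import *
o=get_obs();print(o["moment"].round(3),o["time"],o["finger_force"])
print(close_job())
E
```

```text
[-0.228  0.552  0.485] 28.55 30.001467503607273
the job is handed in; nothing more can be done
None
```

I put the widest-headed key into the latch and worked it fully home with light wiggling. I then turned it clockwise to the stop, and the gripper is still holding it there; I handed the job in at 28.6 s. I judged the stop by the turning torque rising from about 0.2 to 0.44 N m, since I couldn't see the bolt at the end.

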